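# Open the oil tank's press-and-turn filler cap and park it

### The arm

A 6-joint arm with a two-finger parallel gripper is mounted at the origin on the work surface. World frame = base frame: x ahead of the robot, y to its left, z up, the work surface at z = 0. Lengths are in m, angles in rad, forces in N, time in s.
With the tool pointing down it reaches from about 0.225 to 0.875 m from the base axis. Payload 3.4 kg.
Tool frame: the origin (TCP) lies at the very end of the fingers, on their centre line; the grasp point (between the pads) lies 19 mm behind it; x points along the fingers, z is the direction in which the jaws open and shut, and the axes are right-handed (so a half turn about x gives the same grasp; the last joint's range is limited). The gripper opens to 85 mm and grips with 20 to 120 N. Pads are 22 mm wide; open, the fingers measure 114 mm over their backs; the gripper's body (76 mm by 85 mm) begins 54 mm behind the grasp point. The pads swing forward as they close: fully open they stand 13 mm farther back than shut.
Start: joints at [-1.431, 0.276, 1.505, -0, 1.361, -0.121], TCP at [0.148, -0.556, 0.231] pointing down, gripper open.
Joint ranges: [-2.89, 2.89], [-0.75, 2.08], [0.22, 2.7], [-1.18, 4.32], [0.11, 2.71], [-2.7, 2.7]. Speed limits (rad/s): [2.57, 2.57, 3.14, 3.14, 3.14, 3.14].

### API

Orientations are given as a rotation vector (axis times angle).
In Python, from workcell import manip gives the robot as it stands. The module is installed in compiled form; this text tells all that it offers.
- The arm moves only by the tool carry_out, never from a script. Its argument "plan" is a list of rows, each a list of 6 numbers: the shift along the tool's x, y, z in cm, then the turn, a rotation vector about the tool's x, y, z in units of 6 degrees (1.0 is 6 degrees). A call has exactly 10 rows; each row shifts and turns the commanded pose from where the row before left it, along the tool's axes as they then stand; what a row does not reach is not made up. A row lasts 1/10 s, in which the tool goes at most 50 mm and 8.59 degrees, less where a joint would pass 70% of its speed; a pose out of reach is approached as far as the arm can. A call with a gripper value outside its range is refused whole. "jaw" is the closure, from -1 (fully open) to 1 (shut), set as the call begins (left out, the last holds). The fingers move at their own pace and stop on an object; the grip force is fixed at half the most. Time passes only in rows, so rows that do not move let the fingers close, or fill a call up. It gives the time, the measured TCP pose, the force and the opening at its end, in the units of the state.
- manip.state(): the state, without advancing time (a new reading comes with each control period).
- manip.read_camera(name): name is "side" or "top"; returns a dict with "image" (480x640x3 uint8, red, green, blue), "K" (3x3 intrinsics, pixels), "distortion" ([k1, k2, p1, p2, k3] as OpenCV has them; the pictures are not rectified), "world_from_camera" (4x4, takes a point from camera to world coordinates). Camera axes: x right, y down, z forward; pixel columns grow to the right and rows downward; lengths in m; the calibration is good to about 2 mm. A picture is of the moment at which its call begins. There is no depth.
- manip.close_job(): hands the job in, once; it reports no verdict.
The state is a dict: "t": time; "joint_pos": joint angles; "joint_vel": joint speeds; "effort": joint torques, N m; "tcp_pos": TCP position; "ee_rot": TCP orientation; "force": force on the tool from outside, world axes, zero at the start; "moment": the same for the moment, N m; "grip_width": finger opening in m.
Only numpy, scipy, OpenCV 4.12 (cv2) and the standard library are available. Lean on these libraries where they do the work, as an engineer would, in place of code of your own. Each camera call takes 0.05 s, during which the arm holds its last target. There are 200 camera calls.

### The job

Take the orange filler cap off the green oil tank so it can be topped up: push it down against its spring until its catch lets go, turn it anticlockwise while held down until you feel its end stop, and lift it out without forcing it. Then set the cap gently, upright and fully home, in the hole of the dark wooden holder, and leave the bottle, the hammer and the wood offcut where they are.

Things in the scene. Friction and masses are not known exactly. Their poses are not given: they have to be found in the camera images.
- tank: Green oil tank bolted to the bench, 170 x 130 mm, 80 mm high, reaching 50 mm to its -x and 120 mm to its +x. Origin on the bench straight under the axis of its filler neck, z up. The neck on top is an upright steel tube, 56 mm outside and 46 mm inside diameter, 41 mm high. Contact force between cap and tank over 45 N (pushed hard on the floor, turned hard on teeth or stop) breaks the catch.
- neck_rim (a point): Centre of the neck's upper rim, 121 mm above the tank's origin. The locked cap's disc underside is 11 mm above it.
- catch (a point): Point on the neck's axis, 104 mm above the tank's origin, where the cap's lugs, sprung upward, bear on a slotted plate between teeth that bar turning. Pushing takes about 5 N, and 0.7 N more per mm. The teeth are cleared at 2.5 to 8 mm down (differs each time, unseen); 1.5 mm deeper is a floor, a rubber pad (10 N more per mm, hard after 1.2 mm): ease up 1 mm off it to turn without rubbing.
- slot (a point): Same point as the catch. Held down past the teeth, the cap turns anticlockwise (from above). A slot that lets the lugs up lies 0.8 to 1.4 rad on (differs each time, unseen); 0.02 rad past it is a rubber stop that gives 0.08 rad at 6 Nm/rad, then is hard. Just touching it, or up to 0.1 rad before, the cap can rise: the spring lifts it 8 mm above its locked height, then it lifts out freely.
- cap: Orange plastic filler cap, about 150 g. Origin on its axis at the underside of its disc (62 mm across, 6 mm thick), z up. Locked, it is 132 mm above the tank's origin, its x within 0.05 rad of the tank's x. Below the disc: rubber plug 41 mm across to 12 mm down, 10 mm stem, then a steel crossbar (two lugs) along x, 40 x 10 mm, 28 to 34 mm down.
- cap_grip (a point): Middle of the cap's straight grip bar, 23 mm above the cap's origin. The bar lies along the cap's x, 56 mm long and 18 mm wide (along y), standing 30 mm clear above the disc.
- holder: Dark wooden holder block, fixed to the bench, 100 x 100 x 45 mm, with a round hole of 47 mm right through its middle. Origin at the centre of its underside, z up.
- holder_hole0 (a point): Centre of the mouth of the holder's hole, on its upper face, 45 mm above the bench. The seated cap's origin comes to lie here; any heading of the cap will do.
- oil_bottle: Blue oil bottle, 60 mm in diameter, 150 mm high, standing; origin at the centre of its underside. Bystander.
- hammer: Hammer lying on the bench along its own x, handle to -x. Bystander.
- offcut: Light wood offcut, 140 x 60 x 28 mm; origin at the centre of its underside. Bystander.
There are look-alikes about, which are no part of the job. There is more than one size of the holder; the job needs the middle-sized. Several things have the shape of the cap; the one meant has the colours described above.

How it is judged:
By the outcome, as a careful person would: the job done as asked, in the order asked, and still so for the second after the job is handed in, with the robot touching nothing.
It also fails if it takes over 72 s, if anything falls off the work surface, if the arm or the gripper's body presses on something with over 40 N, if the wrist force passes 120 N, or if a joint passes its speed limit or range.

## Working session

There is one attempt and no reset: what is moved stays moved. The work goes in short steps, Python scripts to look and compute and a tool call to move; the robot and the scene stay as the last step left them, time stands still between calls to the robot, and variables do not carry over. Pictures are saved under pics/ and viewed, about 8 in all and at most 12, crops included, and the job is handed in when it is done.

Besides the shell and the picture viewer there is one more tool, called as name(argument=value, ...), one argument or row to a line, values as JSON. carry_out: Moves the arm, as the interface text tells. Its arguments: {"type":"object","properties":{"plan":{"type":"array","items":{"type":"array","items":{"type":"number"}}},"jaw":{"type":"number"}},"required":["plan"]}

```bash
mkdir -p pics; ls; python3 - <<'E'
from workcell import manip
import cv2,pickle
s=manip.state()
print(s)
for n in("top","side"):
    d=manip.read_camera(n);pickle.dump(d,open(n+"0.pkl","wb"))
    cv2.imwrite(f"pics/{n}0.png",d["image"][:,:,::-1]);print(d["K"],d["distortion"],d["world_from_camera"])
E
```

```text
pics
{'t': 0.0, 'joint_pos': array([-1.43101271e+00,  2.76574639e-01,  1.50612757e+00, -1.11569549e-05,
        1.36069209e+00, -1.20991294e-01]), 'joint_vel': array([ 0.00181032,  0.00039496, -0.00073334, -0.0002233 , -0.00032904,
       -0.00063836]), 'effort': array([-5.58600150e-04, -4.16770148e+01, -2.45806968e+01, -4.91112569e-04,
        1.09796741e-02, -3.23726113e-07]), 'tcp_pos': array([ 0.14817389, -0.55503655,  0.23045353]), 'ee_rot': array([ 1.01621476,  1.32267373, -1.01412474]), 'force': array([0.20502195, 0.36683479, 0.2683055 ]), 'moment': array([0.06190001, 0.01506619, 0.01369125]), 'grip_width': 0.08545082870437935}
[[481.82154154   0.         316.56193406]
 [  0.         481.82154154 242.15193957]
 [  0.           0.           1.        ]] [-0.04070568  0.          0.          0.          0.        ] [[ 0.00311357 -0.99461717  0.1035712   0.42801398]
 [-0.99999103 -0.00279945  0.00317813 -0.0053211 ]
 [-0.00287108 -0.10358017 -0.99461696  1.324772  ]
 [ 0.          0.          0.          1.        ]]
[[518.02150078   0.         315.74202176]
 [  0.         518.02150078 242.66859569]
 [  0.           0.           1.        ]] [-0.07593522  0.          0.          0.          0.        ] [[-0.80429229 -0.46580186  0.368975    0.12390615]
 [-0.5941854   0.62247677 -0.50937842  0.61900685]
 [ 0.00759105 -0.62892869 -0.77742593  1.04240626]
 [ 0.          0.          0.          1.        ]]
```

View pics/top0.png

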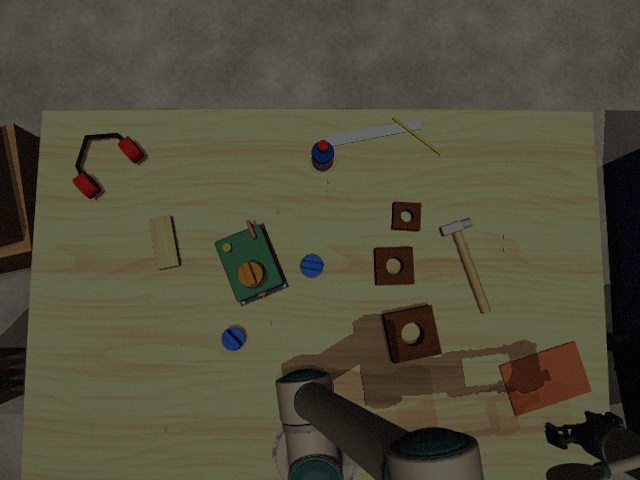

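View pics/side0.png

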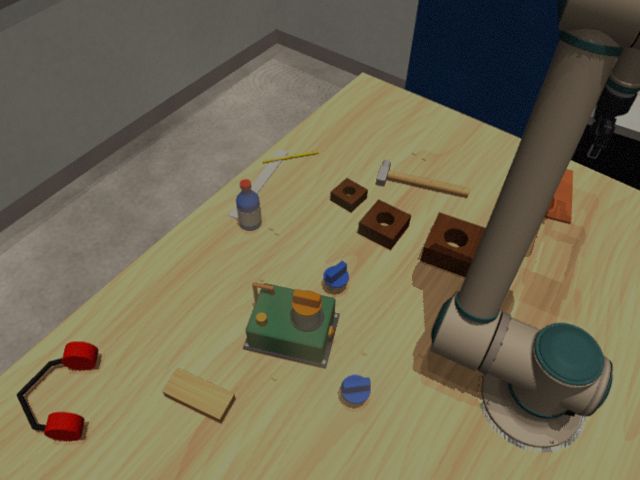

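The top view shows the orange cap on the green tank at about (251,274). Blue caps of the same shape are at (312,265) and (233,338), and I rule those out by colour. The holders are small (406,216), middle (394,266) and large (411,333). I'll measure them and confirm in an enlarged crop.

```bash
cat > h.py <<'E'
import numpy as np,cv2,pickle
def ray(d,uv):
    p=cv2.undistortPoints(np.array(uv,float).reshape(-1,1,2),d["K"],np.array(d["distortion"])).reshape(-1,2)
    T=d["world_from_camera"];return T[:3,3],np.c_[p,np.ones(len(p))]@T[:3,:3].T
def plane(d,uv,z):
    o,r=ray(d,uv);return o+r*((z-o[2])/r[:,2])[:,None]
def tri(d1,u1,d2,u2):
    A=[];b=[]
    for d,u in((d1,u1),(d2,u2)):
        o,r=ray(d,[u]);r=r[0]/np.linalg.norm(r[0]);P=np.eye(3)-np.outer(r,r);A.append(P);b.append(P@o)
    x=np.linalg.lstsq(np.vstack(A),np.hstack(b),rcond=None)[0]
    return x,[np.linalg.norm(a@x-c)*1e3 for a,c in zip(A,b)]
def hsv(d):return cv2.cvtColor(d["image"],cv2.COLOR_RGB2HSV)
def blobs(m,amin):
    c,_=cv2.findContours(m.astype(np.uint8),cv2.RETR_CCOMP,cv2.CHAIN_APPROX_NONE)
    return [x for x in c if cv2.contourArea(x)>amin]
E
python3 - <<'E'
from h import *
d=pickle.load(open("top0.pkl","rb"));s=pickle.load(open("side0.pkl","rb"))
for n,q in(("top",d),("side",s)):
    H=hsv(q);h,S,V=[H[...,i].astype(int) for i in range(3)]
    print(n)
    for nm,m,a,z in(("orange",(h>8)&(h<20)&(S>180)&(V>70),60,.138),("green",(h>50)&(h<90)&(S>100),800,.08),("brown",(h<14)&(S>110)&(V<75),60,.045)):
        m=cv2.morphologyEx(m.astype(np.uint8),cv2.MORPH_CLOSE,np.ones((3,3)))
        for c in blobs(m,a):
            r=cv2.minAreaRect(c);e=cv2.fitEllipse(c)
            P=plane(q,cv2.boxPoints(r),z)
            print(nm,np.round(r[0],1),np.round(r[1],1),round(r[2],1),"ell",np.round(e[0],1),np.round(e[1],1),"w",plane(q,[e[0]],z)[0].round(4),"sides",np.linalg.norm(P[0]-P[1]).round(4),np.linalg.norm(P[1]-P[2]).round(4))
a=cv2.resize(d["image"][200:320,200:330],None,fx=5,fy=5,interpolation=cv2.INTER_CUBIC)[:600,:400]
b=cv2.resize(s["image"][260:360,240:340],None,fx=4,fy=4,interpolation=cv2.INTER_CUBIC)
c=cv2.resize(d["image"][235:300,360:425],(200,200),interpolation=cv2.INTER_CUBIC)
im=np.zeros((600,800,3),np.uint8);im[:a.shape[0],:400]=a;im[:400,400:]=b;im[400:,400:600]=c
cv2.imwrite("pics/crop.png",np.clip(im[:,:,::-1]*1.8,0,255).astype(np.uint8))
E
```

```text
top
orange [545.  378.1] [52.2 78.4] 71.6 ell [549.8 381.5] [52.1 75.6] w [ 0.2123 -0.5699  0.138 ] sides 0.1958 0.1249
orange [250.1 273.8] [23.3 23.7] 26.6 ell [250.  273.7] [23.3 23.4] w [0.473  0.1623 0.138 ] sides 0.0581 0.0578
green [431.3 442.8] [29.2 81.4] 85.9 ell [431.2 443.5] [27.7 75.4] w [ 0.0501 -0.2908  0.08  ] sides 0.2059 0.0718
green [249.9 262.6] [65.2 52.4] 67.4 ell [249.3 263.5] [56.8 74.4] w [0.5016 0.1726 0.08  ] sides 0.1362 0.1702
brown [527.8 382.7] [53.1 45.9] 71.6 ell [524.3 380.2] [42.7 56.7] w [ 0.1995 -0.5462  0.045 ] sides 0.1228 0.1366
brown [ 12. 375.] [54. 24.] 90.0 ell [ 10.1 372.6] [24.1 53. ] w [0.2108 0.8111 0.045 ] sides 0.0663 0.1409
brown [409.3 333.5] [52.2 54. ] 77.9 ell [410.8 333.8] [58.3 58.7] w [ 0.32   -0.2494  0.045 ] sides 0.1431 0.1354
brown [410.4 332.6] [21.4 22.9] 50.2 ell [410.2 332.8] [20.6 23.3] w [ 0.3228 -0.2478  0.045 ] sides 0.0605 0.0555
brown [ 15.5 261.9] [15.  34.9] 76.0 ell [ 15.8 261.7] [15.4 34.4] w [0.5056 0.8132 0.045 ] sides 0.0966 0.0415
brown [393.5 265. ] [39. 38.] 0.0 ell [393.7 265.5] [42.8 44. ] w [ 0.4994 
[... 1395 characters left out ...]
1 0.0476
orange [349.3 191.1] [27.3 19.6] 31.6 ell [349.5 191.2] [18.6 26.2] w [ 0.5832 -0.1532  0.138 ] sides 0.0648 0.0745
orange [565.  195.6] [24.3 50.6] 18.4 ell [561.4 202.5] [21.4 57.7] w [ 0.1455 -0.4369  0.138 ] sides 0.1931 0.0604
green [568.8 353.8] [71.4 53.7] 45.0 ell [568.8 353.6] [52.2 71.5] w [-0.0188 -0.0884  0.08  ] sides 0.1433 0.1441
brown [457.5 236.4] [29.1 16.3] 17.4 ell [456.3 236.4] [15.9 27.8] w [ 0.3256 -0.2633  0.045 ] sides 0.0557 0.0728
brown [452.  244.4] [51.1 52.5] 19.7 ell [453.2 249.8] [44.3 63.9] w [ 0.3121 -0.2198  0.045 ] sides 0.1761 0.1299
brown [386.1 224.1] [37.  41.6] 36.9 ell [386.6 225.5] [34.8 39.6] w [ 0.486  -0.1883  0.045 ] sides 0.1385 0.1057
```

View pics/crop.png

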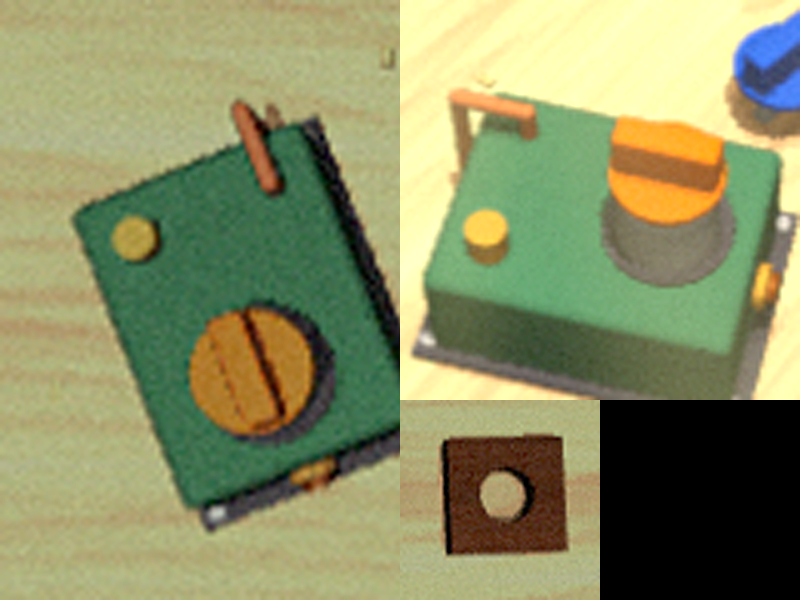

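The crop confirms the orange disc and bar on the green tank's neck, disc centre about (250.4,274.4), with the bar roughly along the tank's long axis. The 100 mm holder at (394,266) is the middle one: the outer sizes measure about 75, 102 and 139 mm.

```bash
cat >> h.py <<'E'
from scipy.spatial.transform import Rotation as Ro
def tgt(s,p,yaw,verbose=1):
    "deltas in tool cm / 6deg from measured pose to TCP p, tool straight down, tool z heading yaw (mod pi choice by caller)"
    R=Ro.from_rotvec(s["ee_rot"]);x=np.array([0,0,-1.]);z=np.array([np.cos(yaw),np.sin(yaw),0]);y=np.cross(z,x)
    G=Ro.from_matrix(np.c_[x,y,z])
    print("shift(tool cm)",(R.inv().apply(np.array(p)-s["tcp_pos"])*100).round(2),"turn(u)",((R.inv()*G).as_rotvec()/np.radians(6)).round(2))
E
python3 - <<'E'
from h import *
from workcell import manip
s=manip.state();R=Ro.from_rotvec(s["ee_rot"]).as_matrix();print(R.round(3),"z heading",np.arctan2(R[1,2],R[0,2]))
d=pickle.load(open("top0.pkl","rb"))
H=hsv(d).astype(int);V=H[...,2]
x0,y0=250.2,273.9
yy,xx=np.mgrid[:480,:640]
inn=((xx-x0)**2+(yy-y0)**2<10.5**2)
print(np.percentile(V[inn],[5,20,50,80]))
m=inn&(V<np.percentile(V[inn],14));
c=max(blobs(m,2),key=cv2.contourArea);lab=cv2.drawContours(np.zeros((480,640),np.uint8),[c],-1,1,-1)&m
p=np.argwhere(lab)[:,::-1].astype(np.float32);vx,vy,a,b=cv2.fitLine(p,cv2.DIST_HUBER,0,.01,.01).ravel()
P=plane(d,[(a-8*vx,b-8*vy),(a+8*vx,b+8*vy)],.15);D=P[0]-P[1];print("bar",len(p),a,b,np.degrees(np.arctan2(D[1],D[0])),P.mean(0))
# tank top edges
g=(H[...,0]>50)&(H[...,0]<90)&(H[...,1]>100)&(xx<300)&(xx>200)&(yy<320)
gc=max(blobs(g,800),key=cv2.contourArea)
r=cv2.minAreaRect(gc);P=plane(d,cv2.boxPoints(r),.08);print("tank corners",P.round(4),P.mean(0).round(4))
for i in range(2):
    D=P[i+1]-P[i];print(np.degrees(np.arctan2(D[1],D[0]))%180,np.linalg.norm(D))
u=plane(d,[(250.2,273.9)],.138)[0];print("disc",u)
tgt(s,[.473,.162,.25],np.radians(22.5+90));tgt(s,[.473,.162,.25],np.radians(22.5-90))
E
```

```text
[[-0.     0.966  0.258]
 [ 0.002  0.258 -0.966]
 [-1.     0.    -0.002]] z heading -1.3100139545218215
[40.3 92.  97.  99. ]
bar 45 252.2 271.9 21.421827510445635 [0.47699033 0.15518466 0.15      ]
tank corners [[0.5573 0.267  0.08  ]
 [0.6078 0.1447 0.08  ]
 [0.4503 0.079  0.08  ]
 [0.4008 0.1998 0.08  ]] [0.504  0.1726 0.08  ]
112.45410691281731 0.13231890739241553
22.65546734536943 0.17069297312176368
disc [0.47252155 0.16166549 0.138     ]
shift(tool cm) [ -1.84  49.87 -60.91] turn(u) [ 2.874e+01 -0.000e+00  2.000e-02]
shift(tool cm) [ -1.84  49.87 -60.91] turn(u) [-1.26 -0.02 -0.  ]
```

carry_out(
  plan=[
    [-1.5,0,0,-1.1,0,0],
    [0,2.8,-2.7,0,0,0],
    [0,2.8,-2.7,0,0,0],
    [0,2.8,-2.7,0,0,0],
    [0,2.8,-2.7,0,0,0],
    [0,2.8,-2.7,0,0,0],
    [0,2.8,-2.7,0,0,0],
    [0,2.8,-2.7,0,0,0],
    [0,2.8,-2.7,0,0,0],
    [0,2.8,-2.7,0,0,0],
  ],
  jaw=-1,
)

```text
t: 1.1
tcp_pos: [0.2936, -0.2353, 0.2461]
ee_rot: [0.929, 1.364, -0.928]
force: [0.9, 0.8, -0.6]
grip_width: 0.0849
```

carry_out(
  plan=[
    [0,2.8,-2.7,0,0,0],
    [0,2.8,-2.7,0,0,0],
    [0,2.8,-2.7,0,0,0],
    [0,2.8,-2.7,0,0,0],
    [0,2.8,-2.7,0,0,0],
    [0,2.8,-2.7,0,0,0],
    [0,2.8,-2.7,0,0,0],
    [0,2.8,-2.7,0,0,0],
    [0,2.8,-2.7,0,0,0],
    [0,0,0,0,0,0],
  ],
)

```text
t: 2.1
tcp_pos: [0.44, 0.0853, 0.2458]
ee_rot: [0.926, 1.367, -0.922]
force: [0.1, -0.5, -1.0]
grip_width: 0.0855
```

```bash
python3 - <<'E'
from h import *
from workcell import manip
s=manip.state();print(s["t"],s["tcp_pos"],s["joint_pos"].round(3),s["force"].round(2));tgt(s,[.4724,.1615,.143],np.radians(-68.6))
E
```

```text
2.1 [0.43997566 0.08528053 0.24582891] [0.034 0.073 1.727 0.002 1.341 1.223] [ 0.06 -0.49 -1.04]
shift(tool cm) [10.3   5.83 -5.85] turn(u) [ 0.07 -0.02 -0.01]
```

carry_out(
  plan=[
    [0,1.9,-1.9,0,0,0],
    [0,2.0,-2.0,0,0,0],
    [0,1.9,-1.9,0,0,0],
    [0,0,0,0,0,0],
    [2.0,0,0,0,0,0],
    [2.0,0,0,0,0,0],
    [2.0,0,0,0,0,0],
    [2.0,0,0,0,0,0],
    [1.0,0,0,0,0,0],
    [0.8,0,0,0,0,0],
  ],
)

```text
t: 3.1
tcp_pos: [0.4707, 0.1558, 0.1476]
ee_rot: [0.927, 1.364, -0.93]
force: [0.2, 0.2, -0.1]
grip_width: 0.0854
```

```bash
python3 - <<'E'
from h import *
from workcell import manip
s=manip.state();print(s["t"],s["tcp_pos"],s["joint_pos"].round(3),s["force"].round(2));tgt(s,[.4724,.1615,.143],np.radians(-68.6))
d=manip.read_camera("side");pickle.dump(d,open("side1.pkl","wb"));t=manip.read_camera("top")
im=np.hstack([cv2.resize(d["image"][230:350,240:360],(400,400)),cv2.resize(t["image"][220:320,200:300],(400,400))])
cv2.imwrite("pics/grasp.png",np.clip(im[:,:,::-1]*1.6,0,255).astype(np.uint8))
E
```

```text
3.1 [0.47068055 0.15579025 0.14757771] [ 1.800e-01  2.230e-01  1.801e+00 -1.000e-03  1.119e+00  1.375e+00] [ 0.24  0.17 -0.13]
shift(tool cm) [ 0.46  0.37 -0.47] turn(u) [0.02 0.   0.01]
```

View pics/grasp.png

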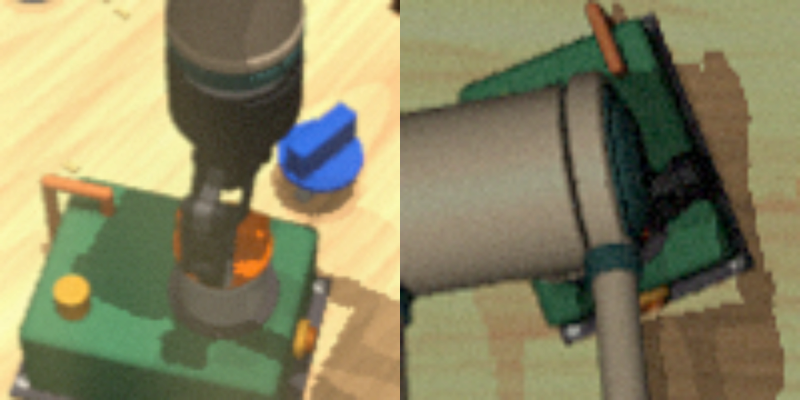

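The picture shows the open fingers straddling the orange bar, clear of everything. The pose is short by about 4–5 mm in tool y and z. I'll correct that, then close.

carry_out(
  plan=[
    [0,0.37,-0.47,0,0,0],
    [0.2,0,0,0,0,0],
    [0.2,0,0,0,0,0],
    [0,0,0,0,0,0],
    [0,0,0,0,0,0],
    [0,0,0,0,0,0],
    [0,0,0,0,0,0],
    [0,0,0,0,0,0],
    [0,0,0,0,0,0],
    [0,0,0,0,0,0],
  ],
)

```text
t: 4.2
tcp_pos: [0.473, 0.1625, 0.1443]
ee_rot: [0.928, 1.364, -0.928]
force: [0.6, -0.8, 0.3]
grip_width: 0.0852
```

carry_out(
  plan=[
    [0,0,0,0,0,0],
    [0,0,0,0,0,0],
    [0,0,0,0,0,0],
    [0,0,0,0,0,0],
    [0,0,0,0,0,0],
    [0,0,0,0,0,0],
    [0,0,0,0,0,0],
    [0,0,0,0,0,0],
    [0,0,0,0,0,0],
    [0,0,0,0,0,0],
  ],
  jaw=1,
)

```text
t: 5.2
tcp_pos: [0.4731, 0.1624, 0.1445]
ee_rot: [0.928, 1.364, -0.928]
force: [-1.3, -1.4, 3.1]
grip_width: 0.0171
```

```bash
cat > st.py <<'E'
from h import *
from workcell import manip
s=manip.state();R=Ro.from_rotvec(s["ee_rot"])
M=R.as_matrix();print("t",s["t"],"tcp",s["tcp_pos"].round(4),"heading",np.arctan2(M[1,2],M[0,2]).round(4),"tilt",M[:2,0].round(4),"F world",s["force"].round(2),"F tool",R.inv().apply(s["force"]).round(2),"M tool",R.inv().apply(s["moment"]).round(3),"w",s["grip_width"].round(4),"q6",s["joint_pos"][5].round(3))
E
python3 st.py
```

```text
Traceback (most recent call last):
  File "st.py", line 4, in <module>
    M=R.as_matrix();print("t",s["t"],"tcp",s["tcp_pos"].round(4),"heading",np.arctan2(M[1,2],M[0,2]).round(4),"tilt",M[:2,0].round(4),"F world",s["force"].round(2),"F tool",R.inv().apply(s["force"]).round(2),"M tool",R.inv().apply(s["moment"]).round(3),"w",s["grip_width"].round(4),"q6",s["joint_pos"][5].round(3))
                                                                                                                                                                                                                                                                 ^^^^^^^^^^^^^^^^^^^^^
AttributeError: 'float' object has no attribute 'round'
```

carry_out(
  plan=[
    [0.1,0,0,0,0,0],
    [0.1,0,0,0,0,0],
    [0.1,0,0,0,0,0],
    [0,0,0,0,0,0],
    [0,0,0,0,0,0],
    [0,0,0,0,0,0],
    [0,0,0,0,0,0],
    [0,0,0,0,0,0],
    [0,0,0,0,0,0],
    [0,0,0,0,0,0],
  ],
)

```text
t: 6.2
tcp_pos: [0.4731, 0.1624, 0.1416]
ee_rot: [0.928, 1.363, -0.928]
force: [-0.9, -1.8, 5.8]
grip_width: 0.0168
```

```bash
sed -i 's/s\["grip_width"\].round(4)/round(s["grip_width"],4)/' st.py; python3 st.py
```

```text
t 6.2 tcp [0.4731 0.1624 0.1416] heading -1.1947 tilt [ 0.0004 -0.0003] F world [-0.91 -1.79  5.83] F tool [-5.83 -1.5   1.33] M tool [ 0.071 -0.209 -0.327] w 0.0168 q6 1.387
```

carry_out(
  plan=[
    [0.1,0,0,0,0,0],
    [0,0,0,0,0,0],
    [0,0,0,0,0,0],
    [0,0,0,0,0,0],
    [0,0,0,0,0,0],
    [0,0,0,0,0,0],
    [0,0,0,0,0,0],
    [0,0,0,0,0,0],
    [0,0,0,0,0,0],
    [0,0,0,0,0,0],
  ],
)

```text
t: 7.2
tcp_pos: [0.4731, 0.1624, 0.1407]
ee_rot: [0.928, 1.363, -0.928]
force: [-0.9, -1.6, 6.1]
grip_width: 0.0169
```

carry_out(
  plan=[
    [0.08,0,0,0,0,0],
    [0,0,0,0,0,0],
    [0,0,0,0,0,0],
    [0,0,0,0,0,0],
    [0,0,0,0,0,0],
    [0,0,0,0,0,0],
    [0,0,0,0,0,0],
    [0,0,0,0,0,0],
    [0,0,0,0,0,0],
    [0,0,0,0,0,0],
  ],
)

```text
t: 8.2
tcp_pos: [0.4731, 0.1624, 0.14]
ee_rot: [0.928, 1.363, -0.928]
force: [-0.7, -2.1, 7.5]
grip_width: 0.0171
```

carry_out(
  plan=[
    [0.08,0,0,0,0,0],
    [0,0,0,0,0,0],
    [0,0,0,0,0,0],
    [0,0,0,0,0,0],
    [0,0,0,0,0,0],
    [0,0,0,0,0,0],
    [0,0,0,0,0,0],
    [0,0,0,0,0,0],
    [0,0,0,0,0,0],
    [0,0,0,0,0,0],
  ],
)

```text
t: 9.2
tcp_pos: [0.4731, 0.1624, 0.1392]
ee_rot: [0.928, 1.363, -0.928]
force: [-1.2, -1.8, 7.9]
grip_width: 0.0167
```

```bash
python3 st.py
```

```text
t 9.2 tcp [0.4731 0.1624 0.1392] heading -1.1947 tilt [ 0.0006 -0.0003] F world [-1.22 -1.78  7.92] F tool [-7.92 -1.79  1.2 ] M tool [ 0.028 -0.263 -0.406] w 0.0167 q6 1.387
```

carry_out(
  plan=[
    [0.08,0,0,0,0,0],
    [0,0,0,0,0,0],
    [0,0,0,0,0,0],
    [0,0,0,0,0,0],
    [0,0,0,0,0,0],
    [0,0,0,0,0,0],
    [0,0,0,0,0,0],
    [0,0,0,0,0,0],
    [0,0,0,0,0,0],
    [0,0,0,0,0,0],
  ],
)

```text
t: 10.2
tcp_pos: [0.4731, 0.1624, 0.1385]
ee_rot: [0.928, 1.363, -0.928]
force: [-1.3, -0.8, 8.2]
grip_width: 0.0168
```

carry_out(
  plan=[
    [0.05,0,0,0,0,0],
    [0,0,0,0,0,0],
    [0,0,0,0,0,0],
    [0,0,0,0,0,0],
    [0,0,0,0,0,0],
    [0,0,0,0,0,0],
    [0,0,0,0,0,0],
    [0,0,0,0,0,0],
    [0,0,0,0,0,0],
    [0,0,0,0,0,0],
  ],
)

```text
t: 11.2
tcp_pos: [0.4731, 0.1624, 0.1383]
ee_rot: [0.928, 1.363, -0.928]
force: [-1.9, -2.2, 9.5]
grip_width: 0.0169
```

carry_out(
  plan=[
    [0.05,0,0,0,0,0],
    [0,0,0,0,0,0],
    [0,0,0,0,0,0],
    [0,0,0,0,0,0],
    [0,0,0,0,0,0],
    [0,0,0,0,0,0],
    [0,0,0,0,0,0],
    [0,0,0,0,0,0],
    [0,0,0,0,0,0],
    [0,0,0,0,0,0],
  ],
)

```text
t: 12.2
tcp_pos: [0.4731, 0.1624, 0.1381]
ee_rot: [0.928, 1.363, -0.927]
force: [-2.3, -2.4, 11.5]
grip_width: 0.0175
```

```bash
python3 st.py
```

```text
t 12.2 tcp [0.4731 0.1624 0.1381] heading -1.1947 tilt [ 0.001  -0.0002] F world [-2.35 -2.42 11.45] F tool [-11.46  -3.06   1.39] M tool [ 0.028 -0.197 -0.652] w 0.0175 q6 1.387
```

The force rose about 3 N over 0.4 mm, so that is the rubber floor at TCP z of about 0.1385. I'll ease up to about 0.1393 and start turning gently.

carry_out(
  plan=[
    [-0.09,0,0,0,0,0],
    [-0.09,0,0,0,0,0],
    [0,0,0,0,0,0],
    [0,0,0,0,0,0],
    [0,0,0,-0.2,0,0],
    [0,0,0,-0.2,0,0],
    [0,0,0,-0.2,0,0],
    [0,0,0,-0.2,0,0],
    [0,0,0,0,0,0],
    [0,0,0,0,0,0],
  ],
)

```text
t: 13.2
tcp_pos: [0.4733, 0.1625, 0.1393]
ee_rot: [0.865, 1.391, -0.864]
force: [-0.9, -1.9, 7.2]
grip_width: 0.0165
```

```bash
python3 st.py
```

```text
t 13.2 tcp [0.4733 0.1625 0.1393] heading -1.111 tilt [0.0011 0.    ] F world [-0.95 -1.86  7.24] F tool [-7.24 -1.67  1.25] M tool [ 0.006 -0.196 -0.361] w 0.0165 q6 1.303
```

carry_out(
  plan=[
    [0,0,0,-0.4,0,0],
    [0,0,0,-0.4,0,0],
    [0,0,0,-0.4,0,0],
    [0,0,0,-0.4,0,0],
    [0,0,0,-0.4,0,0],
    [0,0,0,-0.4,0,0],
    [0,0,0,-0.4,0,0],
    [0,0,0,-0.4,0,0],
    [0,0,0,-0.4,0,0],
    [0,0,0,0,0,0],
  ],
)

```text
t: 14.2
tcp_pos: [0.4739, 0.1628, 0.1395]
ee_rot: [0.575, 1.492, -0.572]
force: [-0.4, -1.4, 7.9]
grip_width: 0.0169
```

```bash
python3 st.py
```

```text
t 14.2 tcp [0.4739 0.1628 0.1395] heading -0.7334 tilt [0.0023 0.0006] F world [-0.35 -1.41  7.87] F tool [-7.88 -1.26  0.69] M tool [-0.012 -0.061 -0.211] w 0.0169 q6 0.925
```

carry_out(
  plan=[
    [0.02,0,0,-0.4,0,0],
    [0,0,0,-0.4,0,0],
    [0,0,0,-0.4,0,0],
    [0,0,0,-0.4,0,0],
    [0,0,0,-0.4,0,0],
    [0,0,0,-0.4,0,0],
    [0,0,0,-0.3,0,0],
    [0,0,0,0,0,0],
    [0,0,0,0,0,0],
    [0,0,0,0,0,0],
  ],
)

```text
t: 15.2
tcp_pos: [0.474, 0.1629, 0.1393]
ee_rot: [0.355, 1.539, -0.353]
force: [-1.0, 0.7, 7.4]
grip_width: 0.0169
```

```bash
python3 st.py
```

```text
t 15.2 tcp [0.474  0.1629 0.1393] heading -0.4515 tilt [0.0026 0.0009] F world [-1.03  0.66  7.4 ] F tool [-7.4   0.16 -1.2 ] M tool [ 0.011  0.028 -0.127] w 0.0169 q6 0.643
```

carry_out(
  plan=[
    [0,0,0,-0.25,0,0],
    [0,0,0,-0.25,0,0],
    [0,0,0,0,0,0],
    [0,0,0,0,0,0],
    [0,0,0,0,0,0],
    [0,0,0,0,0,0],
    [0,0,0,0,0,0],
    [0,0,0,0,0,0],
    [0,0,0,0,0,0],
    [0,0,0,0,0,0],
  ],
)

```text
t: 16.2
tcp_pos: [0.474, 0.1629, 0.1394]
ee_rot: [0.314, 1.546, -0.312]
force: [-0.1, -0.5, 6.9]
grip_width: 0.0169
```

```bash
python3 st.py
```

```text
t 16.2 tcp [0.474  0.1629 0.1394] heading -0.3991 tilt [0.0026 0.0009] F world [-0.12 -0.46  6.94] F tool [-6.94 -0.46  0.08] M tool [ 0.012  0.022 -0.11 ] w 0.0169 q6 0.591
```

carry_out(
  plan=[
    [0,0,0,-0.25,0,0],
    [0,0,0,-0.25,0,0],
    [0,0,0,0,0,0],
    [0,0,0,0,0,0],
    [0,0,0,0,0,0],
    [0,0,0,0,0,0],
    [0,0,0,0,0,0],
    [0,0,0,0,0,0],
    [0,0,0,0,0,0],
    [0,0,0,0,0,0],
  ],
)

```text
t: 17.2
tcp_pos: [0.4741, 0.1629, 0.1394]
ee_rot: [0.273, 1.551, -0.271]
force: [-0.5, -1.0, 7.4]
grip_width: 0.017
```

```bash
python3 st.py
```

```text
t 17.2 tcp [0.4741 0.1629 0.1394] heading -0.3467 tilt [0.0027 0.0009] F world [-0.54 -1.04  7.42] F tool [-7.42 -1.15 -0.13] M tool [ 0.043  0.035 -0.116] w 0.017 q6 0.538
```

carry_out(
  plan=[
    [0,0,0,-0.2,0,0],
    [0,0,0,-0.2,0,0],
    [0,0,0,0,0,0],
    [0,0,0,0,0,0],
    [0,0,0,0,0,0],
    [0,0,0,0,0,0],
    [0,0,0,0,0,0],
    [0,0,0,0,0,0],
    [0,0,0,0,0,0],
    [0,0,0,0,0,0],
  ],
)

```text
t: 18.2
tcp_pos: [0.4741, 0.1629, 0.1393]
ee_rot: [0.24, 1.555, -0.238]
force: [-0.4, -0.4, 7.3]
grip_width: 0.0173
```

```bash
python3 st.py
```

```text
t 18.2 tcp [0.4741 0.1629 0.1393] heading -0.3049 tilt [0.0027 0.001 ] F world [-0.44 -0.43  7.26] F tool [-7.26 -0.53 -0.28] M tool [ 0.03   0.016 -0.124] w 0.0173 q6 0.497
```

Free so far at 0.89 rad.

carry_out(
  plan=[
    [0,0,0,-0.25,0,0],
    [0,0,0,-0.25,0,0],
    [0,0,0,0,0,0],
    [0,0,0,0,0,0],
    [0,0,0,0,0,0],
    [0,0,0,0,0,0],
    [0,0,0,0,0,0],
    [0,0,0,0,0,0],
    [0,0,0,0,0,0],
    [0,0,0,0,0,0],
  ],
)

```text
t: 19.2
tcp_pos: [0.4741, 0.163, 0.1394]
ee_rot: [0.199, 1.559, -0.197]
force: [-1.1, -1.1, 6.4]
grip_width: 0.0168
```

```bash
python3 st.py
```

```text
t 19.2 tcp [0.4741 0.163  0.1394] heading -0.2525 tilt [0.0028 0.001 ] F world [-1.1  -1.13  6.42] F tool [-6.43 -1.36 -0.77] M tool [ 0.011  0.025 -0.071] w 0.0168 q6 0.444
```

carry_out(
  plan=[
    [0,0,0,-0.25,0,0],
    [0,0,0,-0.25,0,0],
    [0,0,0,0,0,0],
    [0,0,0,0,0,0],
    [0,0,0,0,0,0],
    [0,0,0,0,0,0],
    [0,0,0,0,0,0],
    [0,0,0,0,0,0],
    [0,0,0,0,0,0],
    [0,0,0,0,0,0],
  ],
)

```text
t: 20.2
tcp_pos: [0.4741, 0.163, 0.1394]
ee_rot: [0.158, 1.562, -0.156]
force: [-0.6, -0.8, 7.3]
grip_width: 0.017
```

```bash
python3 st.py
```

```text
t 20.2 tcp [0.4741 0.163  0.1394] heading -0.2001 tilt [0.0028 0.001 ] F world [-0.63 -0.75  7.26] F tool [-7.26 -0.85 -0.45] M tool [ 0.028  0.078 -0.077] w 0.017 q6 0.392
```

carry_out(
  plan=[
    [0,0,0,-0.25,0,0],
    [0,0,0,-0.25,0,0],
    [0,0,0,0,0,0],
    [0,0,0,0,0,0],
    [0,0,0,0,0,0],
    [0,0,0,0,0,0],
    [0,0,0,0,0,0],
    [0,0,0,0,0,0],
    [0,0,0,0,0,0],
    [0,0,0,0,0,0],
  ],
)

```text
t: 21.2
tcp_pos: [0.4741, 0.163, 0.1394]
ee_rot: [0.117, 1.565, -0.115]
force: [-0.2, 0.1, 8.3]
grip_width: 0.0169
```

```bash
python3 st.py
```

```text
t 21.2 tcp [0.4741 0.163  0.1394] heading -0.1478 tilt [0.0027 0.001 ] F world [-0.19  0.13  8.28] F tool [-8.28  0.11 -0.19] M tool [-0.017  0.026 -0.1  ] w 0.0169 q6 0.339
```

carry_out(
  plan=[
    [0,0,0,-0.25,0,0],
    [0,0,0,-0.25,0,0],
    [0,0,0,0,0,0],
    [0,0,0,0,0,0],
    [0,0,0,0,0,0],
    [0,0,0,0,0,0],
    [0,0,0,0,0,0],
    [0,0,0,0,0,0],
    [0,0,0,0,0,0],
    [0,0,0,0,0,0],
  ],
)

```text
t: 22.2
tcp_pos: [0.4741, 0.163, 0.1394]
ee_rot: [0.076, 1.567, -0.074]
force: [-0.2, -0.5, 7.5]
grip_width: 0.017
```

```bash
python3 st.py
```

```text
t 22.2 tcp [0.4741 0.163  0.1394] heading -0.0954 tilt [0.0028 0.001 ] F world [-0.23 -0.48  7.49] F tool [-7.49 -0.49 -0.17] M tool [-0.026  0.09  -0.115] w 0.017 q6 0.287
```

carry_out(
  plan=[
    [0,0,0,-0.25,0,0],
    [0,0,0,-0.25,0,0],
    [0,0,0,0,0,0],
    [0,0,0,0,0,0],
    [0,0,0,0,0,0],
    [0,0,0,0,0,0],
    [0,0,0,0,0,0],
    [0,0,0,0,0,0],
    [0,0,0,0,0,0],
    [0,0,0,0,0,0],
  ],
)

```text
t: 23.2
tcp_pos: [0.4742, 0.163, 0.1394]
ee_rot: [0.035, 1.568, -0.033]
force: [-1.2, -1.1, 7.2]
grip_width: 0.0169
```

```bash
python3 st.py
```

```text
t 23.2 tcp [0.4742 0.163  0.1394] heading -0.0432 tilt [0.0029 0.0011] F world [-1.21 -1.13  7.25] F tool [-7.25 -1.18 -1.14] M tool [ 0.01   0.003 -0.09 ] w 0.0169 q6 0.235
```

carry_out(
  plan=[
    [0,0,0,-0.25,0,0],
    [0,0,0,-0.25,0,0],
    [0,0,0,0,0,0],
    [0,0,0,0,0,0],
    [0,0,0,0,0,0],
    [0,0,0,0,0,0],
    [0,0,0,0,0,0],
    [0,0,0,0,0,0],
    [0,0,0,0,0,0],
    [0,0,0,0,0,0],
  ],
)

```text
t: 24.2
tcp_pos: [0.4746, 0.1631, 0.1394]
ee_rot: [-0.006, 1.567, 0.008]
force: [0.5, -0.6, 6.3]
grip_width: 0.0168
```

```bash
python3 st.py
```

```text
t 24.2 tcp [0.4746 0.1631 0.1394] heading 0.0089 tilt [0.0037 0.0014] F world [ 0.54 -0.63  6.28] F tool [-6.28 -0.62  0.55] M tool [ 0.044 -0.119 -0.075] w 0.0168 q6 0.183
```

carry_out(
  plan=[
    [0,0,0,-0.2,0,0],
    [0,0,0,-0.2,0,0],
    [0,0,0,0,0,0],
    [0,0,0,0,0,0],
    [0,0,0,0,0,0],
    [0,0,0,0,0,0],
    [0,0,0,0,0,0],
    [0,0,0,0,0,0],
    [0,0,0,0,0,0],
    [0,0,0,0,0,0],
  ],
)

```text
t: 25.2
tcp_pos: [0.4746, 0.1631, 0.1394]
ee_rot: [-0.038, 1.567, 0.04]
force: [1.0, -0.9, 6.1]
grip_width: 0.0171
```

```bash
python3 st.py
```

```text
t 25.2 tcp [0.4746 0.1631 0.1394] heading 0.0501 tilt [0.0038 0.0015] F world [ 0.96 -0.93  6.14] F tool [-6.14 -0.97  0.94] M tool [ 0.299 -0.091 -0.082] w 0.0171 q6 0.141
```

Stop felt: Mx jumped to 0.30 Nm at about 1.245 rad. I'll back off about 0.08 rad so it sits just before the stop, then rise slowly.

carry_out(
  plan=[
    [0,0,0,0.4,0,0],
    [0,0,0,0.4,0,0],
    [0,0,0,0,0,0],
    [-0.1,0,0,0,0,0],
    [-0.1,0,0,0,0,0],
    [-0.1,0,0,0,0,0],
    [-0.1,0,0,0,0,0],
    [0,0,0,0,0,0],
    [0,0,0,0,0,0],
    [0,0,0,0,0,0],
  ],
)

```text
t: 26.2
tcp_pos: [0.4745, 0.163, 0.143]
ee_rot: [0.026, 1.567, -0.025]
force: [3.4, 1.1, 6.0]
grip_width: 0.0166
```

```bash
python3 st.py
```

```text
t 26.2 tcp [0.4745 0.163  0.143 ] heading -0.0326 tilt [0.0034 0.0011] F world [3.36 1.09 5.99] F tool [-5.98  1.2   3.34] M tool [ 0.005 -0.707  0.256] w 0.0166 q6 0.224
```

carry_out(
  plan=[
    [0,0,0.05,0,0,0],
    [-0.1,0,0,0,0,0],
    [-0.1,0,0,0,0,0],
    [-0.1,0,0,0,0,0],
    [0,0,0,0,0,0],
    [0,0,0,0,0,0],
    [0,0,0,0,0,0],
    [0,0,0,0,0,0],
    [0,0,0,0,0,0],
    [0,0,0,0,0,0],
  ],
)

```text
t: 27.2
tcp_pos: [0.4741, 0.1627, 0.1456]
ee_rot: [0.026, 1.569, -0.025]
force: [5.0, 2.6, 3.0]
grip_width: 0.0168
```

```bash
python3 st.py
```

```text
t 27.2 tcp [0.4741 0.1627 0.1456] heading -0.0327 tilt [0.0014 0.0005] F world [4.96 2.58 2.95] F tool [-2.94  2.74  4.88] M tool [ 0.055 -0.981  0.462] w 0.0168 q6 0.224
```

carry_out(
  plan=[
    [0,0.05,0.09,0,0,0],
    [0,0,0,0,0,0],
    [0,0,0,0,0,0],
    [-0.05,0,0,0,0,0],
    [-0.05,0,0,0,0,0],
    [0,0,0,0,0,0],
    [0,0,0,0,0,0],
    [0,0,0,0,0,0],
    [0,0,0,0,0,0],
    [0,0,0,0,0,0],
  ],
)

```text
t: 28.2
tcp_pos: [0.4742, 0.1629, 0.1464]
ee_rot: [0.025, 1.571, -0.026]
force: [3.1, 0.9, 1.4]
grip_width: 0.0166
```

```bash
python3 st.py
```

```text
t 28.2 tcp [0.4742 0.1629 0.1464] heading -0.0324 tilt [-0.0003 -0.0002] F world [3.15 0.92 1.42] F tool [-1.42  1.02  3.12] M tool [ 0.019 -0.724  0.211] w 0.0166 q6 0.225
```

carry_out(
  plan=[
    [0,0.02,0.08,0,0,0],
    [0,0,0,0,0,0],
    [-0.1,0,0,0,0,0],
    [-0.1,0,0,0,0,0],
    [-0.1,0,0,0,0,0],
    [0,0,0,0,0,0],
    [0,0,0,0,0,0],
    [0,0,0,0,0,0],
    [0,0,0,0,0,0],
    [0,0,0,0,0,0],
  ],
)

```text
t: 29.2
tcp_pos: [0.4745, 0.163, 0.1492]
ee_rot: [0.025, 1.572, -0.026]
force: [-0.1, -0.4, -0.0]
grip_width: 0.0172
```

```bash
python3 st.py
```

```text
t 29.2 tcp [0.4745 0.163  0.1492] heading -0.0323 tilt [-0.0015 -0.0005] F world [-0.09 -0.38 -0.  ] F tool [ 0.   -0.38 -0.08] M tool [ 0.012  0.116 -0.009] w 0.0172 q6 0.225
```

Lateral load is gone, so I'll continue the lift.

carry_out(
  plan=[
    [-0.1,0,0,0,0,0],
    [-0.1,0,0,0,0,0],
    [-0.1,0,0,0,0,0],
    [-0.1,0,0,0,0,0],
    [-0.1,0,0,0,0,0],
    [-0.1,0,0,0,0,0],
    [0,0,0,0,0,0],
    [0,0,0,0,0,0],
    [0,0,0,0,0,0],
    [0,0,0,0,0,0],
  ],
)

```text
t: 30.2
tcp_pos: [0.4752, 0.1631, 0.1554]
ee_rot: [0.025, 1.571, -0.026]
force: [0.2, -0.7, -1.9]
grip_width: 0.0167
```

```bash
python3 st.py
```

```text
t 30.2 tcp [0.4752 0.1631 0.1554] heading -0.0325 tilt [-0.     -0.0001] F world [ 0.18 -0.75 -1.87] F tool [ 1.87 -0.74  0.21] M tool [-0.047 -0.023 -0.01 ] w 0.0167 q6 0.225
```

carry_out(
  plan=[
    [-0.5,0,0,0,0,0],
    [-0.5,0,0,0,0,0],
    [-0.7,0,0,0,0,0],
    [-1.0,0,0,0,0,0],
    [-1.0,0,0,0,0,0],
    [-1.2,0,0,0,0,0],
    [-1.4,0,0,0,0,0],
    [-1.4,0,0,0,0,0],
    [-0.8,0,0,0,0,0],
    [0,0,0,0,0,0],
  ],
)

```text
t: 31.2
tcp_pos: [0.4761, 0.1633, 0.2422]
ee_rot: [0.026, 1.567, -0.025]
force: [-0.1, -0.7, -1.3]
grip_width: 0.0168
```

```bash
python3 st.py; python3 - <<'E'
from h import *
d=pickle.load(open("top0.pkl","rb"));s=pickle.load(open("side0.pkl","rb"))
# top: block outline far edges; hole
V=hsv(d)[...,2].astype(int);S=hsv(d)[...,1].astype(int);h=hsv(d)[...,0].astype(int)
m=((h<14)&(S>110)&(V<75)).astype(np.uint8);m[:, :365]=0;m[:,425:]=0;m[:235]=0;m[300:]=0
for c in blobs(m,40):
    x,y,w,hh=cv2.boundingRect(c);print("top bbox",x,y,w,hh, "minrect",cv2.minAreaRect(c))
for r in range(255,277,3):print(V[r,370:420])
H=hsv(s).astype(int);print("side")
for r in range(205,233,3):print(r,H[r,366:404,2])
a=cv2.resize(d["image"][235:300,360:430],(400,371),interpolation=cv2.INTER_CUBIC);b=cv2.resize(s["image"][195:255,350:420],(400,343),interpolation=cv2.INTER_CUBIC)
im=np.zeros((371,800,3),np.uint8);im[:,:400]=a;im[:343,400:]=b
cv2.imwrite("pics/holder.png",np.clip(im[:,:,::-1]*2.0,0,255).astype(np.uint8))
E
```

```text
t 31.2 tcp [0.4761 0.1633 0.2422] heading -0.0324 tilt [0.0033 0.0005] F world [-0.12 -0.71 -1.3 ] F tool [ 1.3  -0.71 -0.1 ] M tool [-0.019  0.035  0.004] w 0.0168 q6 0.225
top bbox 374 246 40 39 minrect ((393.5, 265.0), (39.0, 38.0), 0.0)
top bbox 384 256 21 22 minrect ((393.7691955566406, 265.3461608886719), (18.30510711669922, 19.137157440185547), 33.690067291259766)
[ 95  99 104  80  11  11  48  47  45  49  46  49  46  48  50  45  45  45
  39  46  45  46  41  45  45  51  50  46  45  46  46  41  44  43  48  45
  43  44  46  41  44  46  48  87 104  98 100  98  98 102]
[ 97 103 102  75   9  12  50  40  46  43  40  48  42  37  45  39  45  45
  36  58  68  73  64  68  58  42  18   0  14  21  38  47  47  48  46  47
  50  48  40  49  48  46  49  73 100 100  97  97  98  97]
[100  98  97 103  13   0  45  46  44  45  39  38  41  44  46  42  49  81
  99  99 100 100  98  99  97 101  99  98  75  31   0   1  32  46  45  42
  45  45  41  44  38  45  42  75 101  99  97 100  97  97]
[ 97  98 101 105   9  11  42  43  46  45  42  42  41  42  45  34  82 103
  97  99  99  98  98 101  99  95  98  97 
[... 1576 characters left out ...]
 26 34 29 27
 25 27 22 30 65 78 82 81 78 78 77 81 83 83]
220 [79 77 78 78 82 75 76 78 76 77 60 36 26 30 33 35 34 34 33 28 28 30 35 24
 25 26 21 26 57 77 80 76 78 81 81 84 83 77]
223 [ 82  77  80  80  76  78  80  78  77  75  77  77  66  67  89 114 134 122
 115 100  69  48  30  25  29  33  51  74  80  77  79  81  83  82  82  82
  78  81]
226 [50 61 73 80 79 78 74 72 73 75 73 74 73 70 70 73 72 83 89 92 88 89 83 81
 80 80 79 77 81 81 85 84 77 79 80 83 67 41]
229 [37 37 35 35 36 41 50 63 72 75 71 67 75 77 77 79 80 81 78 80 83 80 80 80
 77 77 81 83 83 80 81 77 78 82 61 34 28 30]
232 [39 30 37 37 36 33 34 28 32 34 35 42 53 68 82 79 78 82 82 82 80 78 78 80
 82 82 82 81 81 81 77 73 48 34 28 33 27 48]
```

View pics/holder.png

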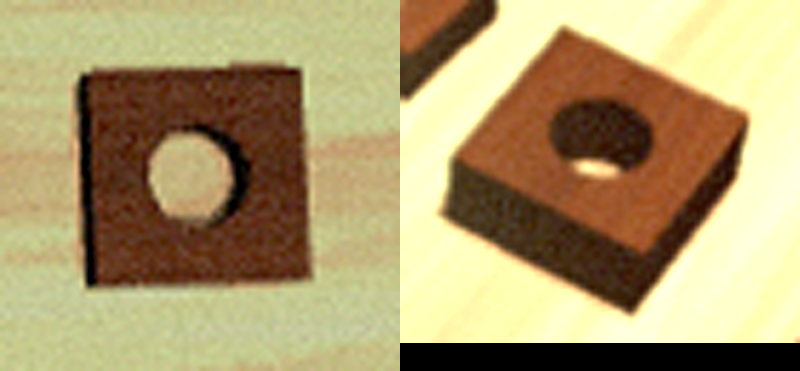

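The crop shows the middle holder's hole mouth at about (394.5,265.3) in the top view and (384.8,218.4) in the side view.

```bash
python3 - <<'E'
from h import *
from workcell import manip
d=pickle.load(open("top0.pkl","rb"));s=pickle.load(open("side0.pkl","rb"))
print(plane(d,[(394.5,265.3)],.045),plane(s,[(384.8,218.4)],.045),tri(d,(394.5,265.3),s,(384.8,218.4)))
# block top-face corners in crop
cs=lambda x,y:((x+.5)/5.714-.5,(y+.5)/5.714-.5)
P=plane(d,[(cs(a,b)[0]+360,cs(a,b)[1]+235) for a,b in((91,75),(301,68),(311,277),(98,285))],.045);print(P.round(4),P.mean(0))
P=plane(s,[(cs(a,b)[0]+350,cs(a,b)[1]+195) for a,b in((562-400,28),(747-400,118),(642-400,250),(455-400,158))],.045);print(P.round(4),P.mean(0))
# neck cap check with side-camera: disc
print(plane(d,[(250.2,273.9)],.138))
for n in("top","side"):
    q=manip.read_camera(n);pickle.dump(q,open(n+"2.pkl","wb"))
E
```

```text
[[ 0.49997818 -0.20866428  0.045     ]] [[ 0.50241695 -0.20615296  0.045     ]] (array([ 0.50154468, -0.20819328,  0.04342939]), [np.float64(1.644154817935275), np.float64(1.6441548179351442)])
[[ 0.5468 -0.1586  0.045 ]
 [ 0.5504 -0.2569  0.045 ]
 [ 0.453  -0.2599  0.045 ]
 [ 0.4491 -0.1609  0.045 ]] [ 0.49980361 -0.20906001  0.045     ]
[[ 0.5525 -0.2528  0.045 ]
 [ 0.4549 -0.2556  0.045 ]
 [ 0.453  -0.1599  0.045 ]
 [ 0.5481 -0.1554  0.045 ]] [ 0.50213314 -0.20591661  0.045     ]
[[0.47252155 0.16166549 0.138     ]]
```

carry_out(
  plan=[
    [0,-2.0,0.3,0,0,0],
    [0,-3.0,0.3,0,0,0],
    [0,-3.0,0.3,0,0,0],
    [0,-3.0,0.3,0,0,0],
    [0,-3.0,0.3,0,0,0],
    [0,-3.0,0.3,0,0,0],
    [0,-3.0,0.3,0,0,0],
    [0,-3.0,0.3,0,0,0],
    [0,-3.0,0.3,0,0,0],
    [0,-3.0,0.3,0,0,0],
  ],
)

```text
t: 32.3
tcp_pos: [0.4952, -0.1287, 0.2395]
ee_rot: [0.026, 1.572, -0.025]
force: [0.6, 0.4, -2.2]
grip_width: 0.0167
```

carry_out(
  plan=[
    [0,-3.0,0.3,0,0,0],
    [0,-3.0,0.3,0,0,0],
    [0,-1.9,0.1,0,0,0],
    [1.0,0,0,0,0,0],
    [2.0,0,0,0,0,0],
    [3.0,0,0,0,0,0],
    [3.0,0,0,0,0,0],
    [2.0,0,0,0,0,0],
    [1.0,0,0,0,0,0],
    [0,0,0,0,0,0],
  ],
)

```text
t: 33.3
tcp_pos: [0.4989, -0.2055, 0.1186]
ee_rot: [0.027, 1.575, -0.023]
force: [0.4, -0.3, -1.9]
grip_width: 0.0167
```

```bash
python3 st.py; python3 - <<'E'
from h import *
from workcell import manip
s=manip.state();tgt(s,[.5015,-.2072,.115],-.0325)
q={n:manip.read_camera(n) for n in("top","side")};pickle.dump(q,open("q3.pkl","wb"))
im=np.hstack([cv2.resize(q["side"]["image"][170:270,330:430],(400,400),interpolation=cv2.INTER_CUBIC),cv2.resize(q["top"]["image"][210:320,340:450],(400,400),interpolation=cv2.INTER_CUBIC)])
cv2.imwrite("pics/over.png",np.clip(im[:,:,::-1]*1.7,0,255).astype(np.uint8))
E
```

```text
t 33.3 tcp [ 0.4989 -0.2055  0.1186] heading -0.0319 tilt [-0.0039  0.0025] F world [ 0.36 -0.3  -1.87] F tool [ 1.87 -0.29  0.37] M tool [-0.001  0.011  0.019] w 0.0167 q6 -0.488
shift(tool cm) [ 0.36 -0.17  0.27] turn(u) [ 0.01 -0.04 -0.02]
```

View pics/over.png

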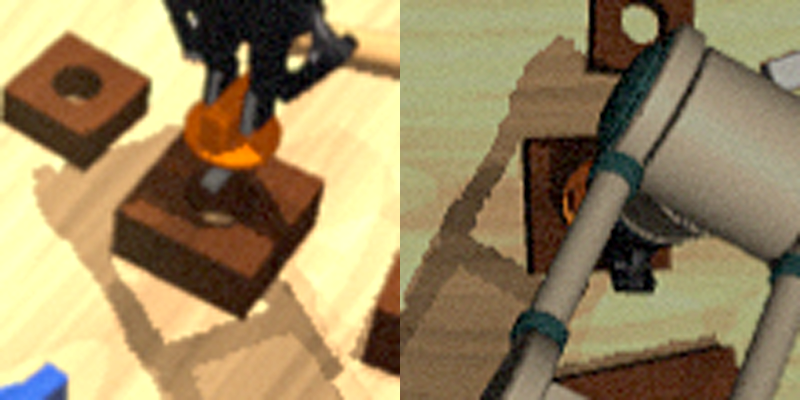

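The side view shows the gripped cap level above the middle hole (disc near (388,207), crossbar over the mouth). I'll compare its rim extremes with the position predicted from the TCP.

```bash
python3 - <<'E'
from h import *
q=pickle.load(open("q3.pkl","rb"))["side"]
H=hsv(q).astype(int);m=((H[...,0]>6)&(H[...,0]<22)&(H[...,1]>190)&(H[...,2]>130))
m[:, :360]=0;m[:,415:]=0;m[:180]=0;m[222:]=0
m=cv2.morphologyEx(m.astype(np.uint8),cv2.MORPH_OPEN,np.ones((2,2)))
c=max(blobs(m,20),key=cv2.contourArea).reshape(-1,2);print("obs L,R,bottom",c[:,0].min(),c[:,0].max(),c[:,1].max(),c[c[:,1]==c[:,1].max(),0].mean())
T=np.linalg.inv(q["world_from_camera"]);rv=cv2.Rodrigues(T[:3,:3])[0]
def pr(P):return cv2.projectPoints(np.array(P,float),rv,T[:3,3],q["K"],np.array(q["distortion"]))[0].reshape(-1,2)
a=np.linspace(0,2*np.pi,180)
for dx,dy in((0,0),(.005,0),(0,.005)):
    u=np.vstack([pr(np.c_[.4989+dx+.031*np.cos(a),-.2055+dy+.031*np.sin(a),np.full(180,z)]) for z in(.1061,.1121)])
    print(dx,dy,u.min(0).round(2),u.max(0).round(2))
E
```

```text
Traceback (most recent call last):
ValueError: max() iterable argument is empty
```

```bash
python3 - <<'E'
from h import *
q=pickle.load(open("q3.pkl","rb"))["side"]
H=hsv(q).astype(int);print(H[207,374:404].tolist())
m=((H[...,0]>4)&(H[...,0]<24)&(H[...,1]>200)&(H[...,2]>100))
m[:, :360]=0;m[:,415:]=0;m[:180]=0;m[216:]=0
c=max(blobs(m,5),key=cv2.contourArea).reshape(-1,2);print("obs L,R,bottom",c[:,0].min(),c[:,0].max(),c[:,1].max(),c[c[:,1]==c[:,1].max(),0].mean())
T=np.linalg.inv(q["world_from_camera"]);rv=cv2.Rodrigues(T[:3,:3])[0]
def pr(P):return cv2.projectPoints(np.array(P,float),rv,T[:3,3],q["K"],np.array(q["distortion"]))[0].reshape(-1,2)
a=np.linspace(0,2*np.pi,180)
for dx,dy in((0,0),(.005,0),(0,.005)):
    u=np.vstack([pr(np.c_[.4989+dx+.031*np.cos(a),-.2055+dy+.031*np.sin(a),np.full(180,z)]) for z in(.1061,.1121)])
    print(dx,dy,u.min(0).round(2),u.max(0).round(2))
E
```

```text
[[12, 184, 43], [6, 187, 45], [13, 186, 48], [12, 214, 56], [13, 255, 82], [13, 237, 97], [14, 255, 100], [13, 244, 97], [13, 255, 86], [13, 255, 79], [12, 255, 80], [13, 255, 91], [13, 255, 92], [13, 255, 94], [14, 255, 109], [15, 255, 144], [15, 255, 151], [15, 255, 161], [14, 255, 150], [13, 255, 107], [12, 255, 88], [13, 249, 88], [14, 255, 88], [13, 255, 87], [13, 241, 91], [16, 133, 134], [17, 116, 158], [16, 114, 159], [16, 115, 157], [16, 114, 157]]
obs L,R,bottom 380 395 211 389.0
0 0 [376.12 192.25] [401.37 212.08]
0.005 0 [374.42 191.39] [399.63 211.17]
0 0.005 [375.04 193.39] [400.34 213.29]
```

```bash
python3 - <<'E'
from h import *
q=pickle.load(open("q3.pkl","rb"))["side"]
H=hsv(q).astype(int)
m=((H[...,0]>8)&(H[...,0]<20)&(H[...,1]>225)&(H[...,2]>65));m[:,:360]=0;m[:,415:]=0
for r in range(190,216):
    x=np.where(m[r])[0];print(r,(x.min(),x.max(),len(x)) if len(x) else None)
E
```

```text
190 (np.int64(389), np.int64(391), 3)
191 (np.int64(388), np.int64(391), 4)
192 (np.int64(387), np.int64(391), 5)
193 (np.int64(386), np.int64(390), 5)
194 (np.int64(385), np.int64(390), 6)
195 (np.int64(384), np.int64(389), 5)
196 (np.int64(380), np.int64(389), 7)
197 (np.int64(379), np.int64(389), 11)
198 (np.int64(378), np.int64(389), 12)
199 (np.int64(377), np.int64(389), 13)
200 (np.int64(377), np.int64(398), 15)
201 (np.int64(377), np.int64(398), 15)
202 (np.int64(376), np.int64(399), 18)
203 (np.int64(376), np.int64(399), 20)
204 (np.int64(376), np.int64(399), 22)
205 (np.int64(377), np.int64(398), 21)
206 (np.int64(377), np.int64(398), 21)
207 (np.int64(378), np.int64(398), 21)
208 (np.int64(380), np.int64(397), 17)
209 (np.int64(380), np.int64(396), 17)
210 (np.int64(382), np.int64(396), 15)
211 (np.int64(385), np.int64(396), 11)
212 None
213 None
214 None
215 None
```

carry_out(
  plan=[
    [0,-0.1,0.08,0,0,0],
    [0.5,0,0,0,0,0],
    [0.5,0,0,0,0,0],
    [0.5,0,0,0,0,0],
    [0.5,0,0,0,0,0],
    [0.3,0,0,0,0,0],
    [0.2,0,0,0,0,0],
    [0.2,0,0,0,0,0],
    [0.1,0,0,0,0,0],
    [0,0,0,0,0,0],
  ],
)

```text
t: 34.4
tcp_pos: [0.501, -0.2079, 0.0924]
ee_rot: [0.025, 1.571, -0.026]
force: [-0.6, -0.9, -1.5]
grip_width: 0.017
```

```bash
python3 st.py
```

```text
t 34.4 tcp [ 0.501  -0.2079  0.0924] heading -0.0325 tilt [-0.0001 -0.    ] F world [-0.55 -0.87 -1.47] F tool [ 1.47 -0.88 -0.52] M tool [ 0.012  0.01  -0.028] w 0.017 q6 -0.489
```

carry_out(
  plan=[
    [0,0.1,-0.06,0,0,0],
    [0,0,0,0,0,0],
    [0.1,0,0,0,0,0],
    [0.1,0,0,0,0,0],
    [0.1,0,0,0,0,0],
    [0.1,0,0,0,0,0],
    [0.1,0,0,0,0,0],
    [0.1,0,0,0,0,0],
    [0,0,0,0,0,0],
    [0,0,0,0,0,0],
  ],
)

```text
t: 35.4
tcp_pos: [0.5006, -0.2073, 0.0864]
ee_rot: [0.025, 1.57, -0.026]
force: [-0.4, -2.8, -3.3]
grip_width: 0.0166
```

```bash
python3 st.py
```

```text
t 35.4 tcp [ 0.5006 -0.2073  0.0864] heading -0.0323 tilt [ 0.0003 -0.0007] F world [-0.4  -2.82 -3.28] F tool [ 3.28 -2.83 -0.31] M tool [ 0.015 -0.102 -0.536] w 0.0166 q6 -0.488
```

carry_out(
  plan=[
    [0,-0.1,0,0,0,0],
    [0,-0.1,0,0,0,0],
    [0,0,0,0,0,0],
    [0,0,0,0,0,0],
    [0,0,0,0,0,0],
    [0,0,0,0,0,0],
    [0,0,0,0,0,0],
    [0,0,0,0,0,0],
    [0,0,0,0,0,0],
    [0,0,0,0,0,0],
  ],
)

```text
t: 36.4
tcp_pos: [0.5004, -0.2089, 0.0865]
ee_rot: [0.025, 1.571, -0.026]
force: [-0.1, 0.0, -2.4]
grip_width: 0.017
```

```bash
python3 st.py
```

```text
t 36.4 tcp [ 0.5004 -0.2089  0.0865] heading -0.0324 tilt [ 0.     -0.0001] F world [-0.05  0.02 -2.44] F tool [ 2.44  0.02 -0.05] M tool [ 0.022 -0.008 -0.005] w 0.017 q6 -0.491
```

carry_out(
  plan=[
    [0,-0.18,0,0,0,0],
    [0,0,0,0,0,0],
    [0.2,0,0,0,0,0],
    [0.2,0,0,0,0,0],
    [0.2,0,0,0,0,0],
    [0.2,0,0,0,0,0],
    [0.2,0,0,0,0,0],
    [0.2,0,0,0,0,0],
    [0.1,0,0,0,0,0],
    [0,0,0,0,0,0],
  ],
)

```text
t: 37.4
tcp_pos: [0.5002, -0.2106, 0.0733]
ee_rot: [0.026, 1.571, -0.025]
force: [-0.8, 0.5, -2.0]
grip_width: 0.0168
```

```bash
python3 st.py
```

```text
t 37.4 tcp [ 0.5002 -0.2106  0.0733] heading -0.0324 tilt [-0.0003  0.0001] F world [-0.81  0.54 -2.02] F tool [ 2.02  0.52 -0.83] M tool [-0.053  0.003 -0.052] w 0.0168 q6 -0.494
```

carry_out(
  plan=[
    [0.1,0,0,0,0,0],
    [0.1,0,0,0,0,0],
    [0.1,0,0,0,0,0],
    [0.1,0,0,0,0,0],
    [0.1,0,0,0,0,0],
    [0,0,0,0,0,0],
    [0,0,0,0,0,0],
    [0,0,0,0,0,0],
    [0,0,0,0,0,0],
    [0,0,0,0,0,0],
  ],
)

```text
t: 38.4
tcp_pos: [0.5003, -0.2107, 0.0686]
ee_rot: [0.025, 1.571, -0.026]
force: [0.7, -0.1, -1.7]
grip_width: 0.0171
```

```bash
python3 st.py
```

```text
t 38.4 tcp [ 0.5003 -0.2107  0.0686] heading -0.0325 tilt [ 0.0001 -0.0001] F world [ 0.72 -0.14 -1.73] F tool [ 1.73 -0.12  0.72] M tool [ 0.059 -0.017  0.009] w 0.0171 q6 -0.494
```

carry_out(
  plan=[
    [0.1,0,0,0,0,0],
    [0.1,0,0,0,0,0],
    [0.1,0,0,0,0,0],
    [0.1,0,0,0,0,0],
    [0,0,0,0,0,0],
    [0,0,0,0,0,0],
    [0,0,0,0,0,0],
    [0,0,0,0,0,0],
    [0,0,0,0,0,0],
    [0,0,0,0,0,0],
  ],
)

```text
t: 39.4
tcp_pos: [0.5003, -0.2107, 0.0645]
ee_rot: [0.025, 1.571, -0.026]
force: [0.2, -0.2, -2.0]
grip_width: 0.0166
```

```bash
python3 st.py
```

```text
t 39.4 tcp [ 0.5003 -0.2107  0.0645] heading -0.0324 tilt [ 0.0001 -0.0001] F world [ 0.23 -0.2  -1.99] F tool [ 1.99 -0.19  0.24] M tool [-0.024 -0.013  0.022] w 0.0166 q6 -0.494
```

carry_out(
  plan=[
    [0.1,0,0,0,0,0],
    [0.1,0,0,0,0,0],
    [0.1,0,0,0,0,0],
    [0.1,0,0,0,0,0],
    [0.1,0,0,0,0,0],
    [0.1,0,0,0,0,0],
    [0,0,0,0,0,0],
    [0,0,0,0,0,0],
    [0,0,0,0,0,0],
    [0,0,0,0,0,0],
  ],
)

```text
t: 40.4
tcp_pos: [0.5003, -0.2107, 0.0585]
ee_rot: [0.025, 1.571, -0.026]
force: [0.5, -0.5, -1.9]
grip_width: 0.0165
```

```bash
python3 st.py
```

```text
t 40.4 tcp [ 0.5003 -0.2107  0.0585] heading -0.0324 tilt [ 0.0001 -0.0001] F world [ 0.46 -0.45 -1.89] F tool [ 1.89 -0.44  0.47] M tool [ 0.053 -0.03   0.022] w 0.0165 q6 -0.494
```

carry_out(
  plan=[
    [0.05,0,0,0,0,0],
    [0.04,0,0,0,0,0],
    [0,0,0,0,0,0],
    [0,0,0,0,0,0],
    [0,0,0,0,0,0],
    [0,0,0,0,0,0],
    [0,0,0,0,0,0],
    [0,0,0,0,0,0],
    [0,0,0,0,0,0],
    [0,0,0,0,0,0],
  ],
)

```text
t: 41.4
tcp_pos: [0.5003, -0.2107, 0.0576]
ee_rot: [0.025, 1.571, -0.026]
force: [-0.7, -0.4, -1.7]
grip_width: 0.0169
```

```bash
python3 st.py
```

```text
t 41.4 tcp [ 0.5003 -0.2107  0.0576] heading -0.0324 tilt [ 0.0001 -0.0001] F world [-0.74 -0.41 -1.73] F tool [ 1.73 -0.43 -0.73] M tool [-0.046 -0.007 -0.028] w 0.0169 q6 -0.494
```

carry_out(
  plan=[
    [0.04,0,0,0,0,0],
    [0.04,0,0,0,0,0],
    [0,0,0,0,0,0],
    [0,0,0,0,0,0],
    [0,0,0,0,0,0],
    [0,0,0,0,0,0],
    [0,0,0,0,0,0],
    [0,0,0,0,0,0],
    [0,0,0,0,0,0],
    [0,0,0,0,0,0],
  ],
)

```text
t: 42.4
tcp_pos: [0.5004, -0.2107, 0.0575]
ee_rot: [0.025, 1.57, -0.026]
force: [0.1, 0.5, 5.2]
grip_width: 0.0167
```

```bash
python3 st.py
```

```text
t 42.4 tcp [ 0.5004 -0.2107  0.0575] heading -0.0323 tilt [ 0.0004 -0.0003] F world [0.1  0.47 5.19] F tool [-5.19  0.47  0.08] M tool [-0.021  0.406  0.149] w 0.0167 q6 -0.494
```

Seated: there is firm contact at z 0.0575, the expected fully-home height. I'll unload and open.

carry_out(
  plan=[
    [-0.06,0,0,0,0,0],
    [0,0,0,0,0,0],
    [0,0,0,0,0,0],
    [0,0,0,0,0,0],
    [0,0,0,0,0,0],
    [0,0,0,0,0,0],
    [0,0,0,0,0,0],
    [0,0,0,0,0,0],
    [0,0,0,0,0,0],
    [0,0,0,0,0,0],
  ],
)

```text
t: 43.4
tcp_pos: [0.5003, -0.2107, 0.0575]
ee_rot: [0.025, 1.571, -0.026]
force: [0.2, 1.1, 5.1]
grip_width: 0.017
```

carry_out(
  plan=[
    [0,0,0,0,0,0],
    [0,0,0,0,0,0],
    [0,0,0,0,0,0],
    [0,0,0,0,0,0],
    [0,0,0,0,0,0],
    [0,0,0,0,0,0],
    [0,0,0,0,0,0],
    [0,0,0,0,0,0],
    [0,0,0,0,0,0],
    [0,0,0,0,0,0],
  ],
  jaw=-1,
)

```text
t: 44.4
tcp_pos: [0.5003, -0.2107, 0.0574]
ee_rot: [0.025, 1.571, -0.026]
force: [0.2, 0.1, -0.4]
grip_width: 0.0855
```

```bash
python3 st.py
```

```text
t 44.4 tcp [ 0.5003 -0.2107  0.0574] heading -0.0324 tilt [ 0.0001 -0.0001] F world [ 0.23  0.07 -0.38] F tool [0.38 0.08 0.23] M tool [0.028 0.029 0.007] w 0.0855 q6 -0.494
```

carry_out(
  plan=[
    [-0.5,0,0,0,0,0],
    [-1.0,0,0,0,0,0],
    [-2.0,0,0,0,0,0],
    [-3.0,0,0,0,0,0],
    [-3.0,0,0,0,0,0],
    [-3.0,0,0,0,0,0],
    [-3.0,0,0,0,0,0],
    [-2.0,0,0,0,0,0],
    [-1.0,0,0,0,0,0],
    [0,0,0,0,0,0],
  ],
)

```text
t: 45.4
tcp_pos: [0.5009, -0.211, 0.2443]
ee_rot: [0.024, 1.567, -0.027]
force: [0.2, 0.6, -1.3]
grip_width: 0.085
```

carry_out(
  plan=[
    [0,-1.0,-1.0,0,0,0],
    [0,-2.0,-2.0,0,0,0],
    [0,-3.0,-2.0,0,0,0],
    [0,-3.0,-2.0,0,0,0],
    [0,-3.0,-2.0,0,0,0],
    [0,-3.0,-2.0,0,0,0],
    [0,-3.0,-2.0,0,0,0],
    [0,-2.0,-2.0,0,0,0],
    [0,-1.0,-1.0,0,0,0],
    [0,0,0,0,0,0],
  ],
)

```text
t: 46.4
tcp_pos: [0.3317, -0.4159, 0.2412]
ee_rot: [0.029, 1.572, -0.026]
force: [0.1, -0.4, 0.7]
grip_width: 0.0852
```

```bash
python3 st.py; python3 - <<'E'
from h import *
from workcell import manip
q={n:manip.read_camera(n) for n in("top","side")}
im=np.zeros((600,800,3),np.uint8)
im[:400,:400]=cv2.resize(q["side"]["image"][180:260,340:420],(400,400),interpolation=cv2.INTER_CUBIC);im[:400,400:]=cv2.resize(q["top"]["image"][225:305,354:434],(400,400),interpolation=cv2.INTER_CUBIC)
im[400:,:267]=cv2.resize(q["top"]["image"],(267,200));im[400:,267:534]=cv2.resize(q["side"]["image"],(267,200))
im[400:,534:734]=cv2.resize(q["top"]["image"][210:310,200:300],(200,200))
cv2.imwrite("pics/final.png",np.clip(im[:,:,::-1]*1.6,0,255).astype(np.uint8))
E
```

```text
t 46.4 tcp [ 0.3317 -0.4159  0.2412] heading -0.0355 tilt [-0.0016  0.002 ] F world [ 0.14 -0.45  0.68] F tool [-0.68 -0.44  0.16] M tool [ 0.01  -0.027  0.072] w 0.0852 q6 -0.993
```

View pics/final.png

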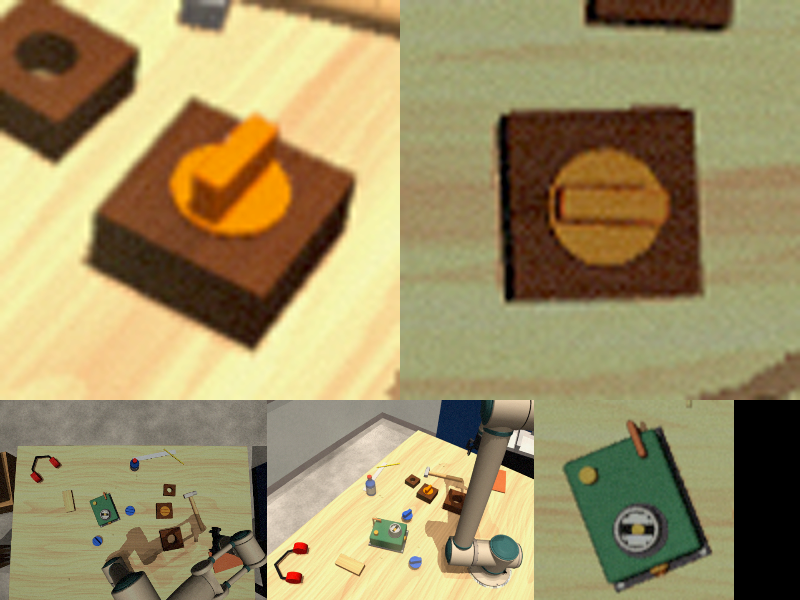

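The final views show the orange cap flat and upright in the middle holder, disc centred near (395.5,266) in the top view. The tank's neck is open, and the bottle, hammer and offcut look unmoved. Handing in.

```bash
python3 -c "
from workcell import manip
print(manip.close_job())"
```

```text
the job is handed in; nothing more can be done
None
```

The orange cap is off the green tank and sits upright and fully home in the middle-sized dark wooden holder. The job was handed in at about 46.5 s; no verdict was reported.

- **Catch:** I pushed the cap down until I felt the rubber floor (force rose to about 11 N over the last 0.4 mm). I then eased up about 1 mm and turned it anticlockwise.
- **End stop:** I felt the stop at about 1.2 rad; the moment rose to 0.30 Nm as I pressed on to 1.245 rad. I backed off about 0.08 rad before lifting.
- **Lift:** About 5.6 N of sideways force built up early on. I corrected it with small sideways shifts, after which only the cap's own weight remained.
- **Placing:** A crossbar end touched the hole wall lightly (about 3 N), so I shifted 4 mm and lowered it in small steps. Contact came at a tool height of 57.5 mm, exactly the expected seated height. I pressed with about 5 N; my attempt to ease that off before opening the gripper did not reduce it.

The final pictures show the cap flat in the holder, the neck open, and the gripper clear of everything. The bottle, hammer and offcut look unmoved by eye; I did not measure them. The two cameras disagreed by about 3 mm on the hole's position, so I relied on contact forces there.

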